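# Set up the copy stand: slide in the hook arm to its mark and hang the copy board

## Robot

A 6-joint arm with a two-finger parallel gripper is mounted at the origin on the work surface; the furniture and walls round the work are solid. World frame = base frame: x ahead of the robot, y to its left, z up, the work surface at z = 0. Lengths are in mm, angles in rad, forces in N, time in s.
With the tool pointing down it reaches from about 325 to 875 mm from the base axis. Payload 4.4 kg.
Tool frame: the origin (TCP) lies on the centre line of the jaws, within the pads' length; the fingertips stand ahead of it and the grasp point (between the pads) lies 6 mm ahead of it (ctrl.tcp_to_tips is the z of the fingertips in the tool frame, in mm); z points along the fingers, y is the direction in which the jaws open and shut (so a half turn about z gives the same grasp; the last joint's range is limited). The gripper opens to 85 mm and grips with 20 to 120 N. Pads are 22 mm wide; open, the fingers measure 114 mm over their backs; the gripper's body (76 mm by 85 mm) begins 54 mm behind the grasp point. The pads swing forward as they close: fully open they stand 13 mm farther back than shut.
Start: joints at [1.115, 0.207, 1.542, -0, 1.393, -0.15], TCP at [172.569, 548.496, 256.282] pointing down, gripper open.
Joint ranges: [-2.73, 2.73], [-0.86, 2.22], [0.23, 2.46], [-1.11, 4.25], [0.08, 2.63], [-2.82, 2.82]. Speed limits (rad/s): [2.79, 2.79, 3.14, 3.14, 3.14, 3.14].

## Interface

Orientations are given as a 3x3 rotation matrix whose columns are the frame's x, y, z axes.
In Python, from plant import ctrl, sensors, optics gives the robot as it stands. Calls block until the motion is done:
- ctrl.move_ptp(position, orientation): joint-space move of the TCP to a pose.
- ctrl.move_l(position, rot=None, vel=150, threshold=None): straight line of the TCP; rot=None keeps the orientation; vel is the mean speed in mm/s. With threshold (N) it stops when the force on the tool has changed by that much, and returns True; else False.
- ctrl.set_joints(angles): joint-space move.
- ctrl.gripper_to(opening, force=None): finger opening in mm; force is the grip in N (None keeps the last); returns when the fingers have stopped.
- ctrl.hold(seconds).
- ctrl.solve_ik(position, orientation): joint angles nearest the present ones, or None.
- sensors.read_state(): the state.
- optics.grab_frame(name): name is "scene" or "top" or "wrist"; returns (picture, depth): 400x640x3 uint8, red, green, blue; 400x640 float32, mm along the optical axis (not along the pixel's ray), 0 where there is no reading.
- optics.camera_params(name): a dict with "mtx" (3x3 intrinsics, pixels), "k1" (the pictures are not rectified: a ray, as slopes to the right and down, at radius r is drawn at 1 + k1 r^2 times it, then the intrinsics apply), "R" (3x3) and "t" (3): a world point X has camera coordinates R X + t; the wrist camera has in their place "T_tool_cam" (4x4, takes a point from camera to tool coordinates, whose origin is the TCP and whose axes are the flange's). Camera axes: x right, y down, z forward; pixel columns grow to the right and rows downward; lengths in mm; the calibration is good to about 2 mm. A picture is of the moment at which its call begins: read the wrist's pose just before it. camera_params takes no time and is no camera call.
A pose or a line that the arm cannot do raises ctrl.MotionError and nothing moves.
- ctrl.finish_job(): hands the job in, once; it reports no verdict.
The state is a dict: "t": time; "q": joint angles; "qvel": joint speeds; "tau": joint torques, N m; "eef_pos": TCP position; "eef_rot": TCP orientation; "force": force on the tool from outside, world axes, zero at the start; "wrist_torque": the same for the moment, N m; "grip_width": finger opening in mm.
Only numpy, scipy, OpenCV 4.12 (cv2) and the standard library are available. Lean on these libraries where they do the work, as an engineer would, in place of code of your own. Each camera call takes 0.05 s, during which the arm holds its last target. There are 200 camera calls.

## Task

Set up the copy stand beside the monitor: push the plain end of the hook arm into the stand's sleeve, with its hook pointing up, until the rim of the sleeve lies on the arm's red band, and let go of it. Then take the copy board out of the wooden file block and hang it by its eye on the arm's hook, with the sheet facing away from the stand, so that it hangs free and upright. Leave the other things on the desk where they are.

Things in the scene. Friction and masses are not known exactly. Their poses are not given: they have to be found in the camera images.
- stand: Copy stand, fixed: dark foot 135 x 130 x 13 mm, column 22 mm thick, grey level sleeve on top (56 mm long, 34 mm thick, axis along x, 190 mm above the desk). Bore 20 mm wide, right through, no stop. A sprung nose 36 mm inside, under the knurled knob (top 41 mm above the axis), rubs on the tube: 4 to 10 N to push, holds against 4 N. Origin: desk level under the column; x along the bore, to its back end; z up
- sleeve_mouth (a point): Centre of the sleeve's front rim, on the bore's axis, 190 mm above the desk and 28 mm before the column's axis; axes as the stand: the arm goes in along +x
- boom: Hook arm, 0.06 to 0.11 kg, lying hook up: aluminium tube 18 mm thick. Origin on its axis, the best place to grip. x to the plain end, z up, the way the hook turns. Along x in mm: plug +111 to +119 (tapers to 11 mm), red band +50 to +60, square cap (18 x 18) -39 to -61, hook: 6 mm steel pin, axis height at -66, rising to 8 mm above the axis at -92, with an 8 mm ball on its end (-97)
- boom_band (a point): Middle of the red band (10 mm wide) on the tube's axis, 55 mm from the arm's origin and 64 mm before the plain end; pushed in rightly it is at the sleeve's rim
- boom_plain_end (a point): Plain end of the arm, on its axis
- hook_seat (a point): Middle of the hook pin, 76 mm from the arm's origin towards -x and 3.5 mm above the axis, where the board hangs
- copy_board: Grey board, 0.09 to 0.16 kg, 150 wide, 172 high, 8 mm thick, upright in the file block's front groove. Origin: middle of the bottom edge; z up, y along the width, the front with the white sheet looks to -x. Clip bar (86 mm wide, 10 mm proud of the front) 110 to 126 mm up. Round eye, 20 mm wide, near the top. Grip the top edge 45 mm to a side of the eye, to keep the fingers off the hook
- board_eye (a point): Centre of the eye, mid-thickness, 150 mm above the bottom edge, 22 mm below the top edge, midway across; axes as the board
- board_left_corner (a point): Top corner on the board's +y side, 70 mm sideways from its middle and 167 mm above the bottom edge: the left corner for one who reads the sheet
- file_block: Oak file block, fixed, 110 x 170 mm, 44 mm high, two grooves along its y. The board stands in the front one (x = -25 mm, 11 mm wide, 34 mm deep, floor 10 mm above the desk); three envelopes up to 114 mm high are fixed in the other (x = +18 to +30 mm). Origin: desk level, middle
- monitor: Monitor, fixed: big screen (418 wide along its y, 112 deep, from 75 to 440 mm above the desk) on a small round foot, to the right of the stand, between it and where the gripper starts. The screen reaches from 50 mm before (-x, the picture's side) to 62 mm behind its origin. Origin: desk level, middle
- desk_organiser: Black pen organiser with pens, fixed, 139 x 149 mm, 169 high, behind the file block. Origin: desk level, middle
- mouse: Black mouse, 110 x 54 x 40 mm, loose, leave it. Origin: middle of its underside
- eraser: Red and blue eraser, 18 x 52 x 12 mm, loose, leave it. Origin: middle of its underside
- binder_clip: Black binder clip, 34 x 41 x 40 mm, loose, leave it. Origin: middle of its underside
- gel_bottle: Standing gel bottle with a blue cap, 38 x 47 x 106 mm, loose, leave it. Origin: middle of its underside

How it is judged:
By the outcome, as a careful person would: the job done as asked, in the order asked, and still so for the second after the job is handed in, with the robot touching nothing.
It also fails if it takes over 72 s, if anything falls off the work surface, if the arm or the gripper's body presses on something with over 40 N, if the wrist force passes 120 N, or if a joint passes its speed limit or range.

## Working session

There is one attempt and no reset: what is moved stays moved. The work goes in short steps, each a Python script; the robot and the scene stay as the last script left them, time stands still between calls to the robot, and variables do not carry over. Pictures are saved under pics/ and viewed, about 8 in all and at most 12, crops included, and the job is handed in when it is done.

```bash
ls; mkdir -p pics; cat > h.py <<'E'
import numpy as np, cv2
from plant import ctrl, sensors, optics
def save(n,f,crop=None,s=1):
    im=f[...,::-1]
    if crop: im=im[crop[1]:crop[3],crop[0]:crop[2]]
    cv2.imwrite('pics/'+n,cv2.resize(im,None,fx=s,fy=s,interpolation=cv2.INTER_CUBIC))
def campose(name,st=None):
    p=optics.camera_params(name)
    if 'R' in p: R=np.array(p['R']).T; return p,R,-R@np.array(p['t'])
    T=np.array(p['T_tool_cam']); A=np.array(st['eef_rot'])
    return p,A@T[:3,:3],A@T[:3,3]+np.array(st['eef_pos'])
def rays(name,uv,st=None):
    p,R,o=campose(name,st); K=np.array(p['mtx']); uv=np.atleast_2d(uv).astype(float)
    d=np.c_[(uv[:,0]-K[0,2])/K[0,0],(uv[:,1]-K[1,2])/K[1,1]]; s=d.copy()
    for _ in range(15): s=d/(1+p['k1']*(s**2).sum(1,keepdims=True))
    return o,np.c_[s,np.ones(len(s))]@R.T
def onz(name,uv,z,st=None):
    o,d=rays(name,uv,st); return o+d*((z-o[2])/d[:,2])[:,None]
def withdepth(name,uv,depth,st=None):
    o,d=rays(name,uv,st); uv=np.atleast_2d(uv).astype(int)
    return o+d*depth[uv[:,1],uv[:,0]][:,None]
def cloud(name,depth,st=None):
    v,u=np.mgrid[:400,:640]; P=withdepth(name,np.c_[u.ravel(),v.ravel()],depth,st).reshape(400,640,3)
    P[depth<=0]=np.nan; return P
E
python3 - <<'E'
from h import *
for n in('scene','top'):
    f,d=optics.grab_frame(n); save(n+'.png',f); np.savez(n+'.npz',f=f,d=d)
    p,R,o=campose(n); print(n,o.round(),R[:,2].round(2),(d>0).mean(),p['k1'],p['mtx'])
print(ctrl.tcp_to_tips, optics.camera_params('wrist'))
E
```

```text
pics
scene [ -83. -736.  695.] [ 0.55  0.67 -0.5 ] 0.996 -0.015952935239993513 [[463.70643834   0.         326.29966196]
 [  0.         463.70643834 197.7402775 ]
 [  0.           0.           1.        ]]
top [ 433.    2. 1257.] [ 0.07  0.01 -1.  ] 0.9959375 -0.04983720699711457 [[461.11355704   0.         316.78840541]
 [  0.         461.11355704 205.49589503]
 [  0.           0.           1.        ]]
25.0 {'mtx': array([[276.81800634,   0.        , 320.21413182],
       [  0.        , 276.81800634, 200.07677874],
       [  0.        ,   0.        ,   1.        ]]), 'k1': -0.0010681752769920363, 'T_tool_cam': array([[ 1.01843018e-03, -9.50178472e-01, -3.11704722e-01,
         8.06755098e+01],
       [ 9.99999410e-01,  8.49753038e-04,  6.76962914e-04,
         8.73760985e-01],
       [-3.78363553e-04, -3.11705227e-01,  9.50178777e-01,
        -1.16814567e+02],
       [ 0.00000000e+00,  0.00000000e+00,  0.00000000e+00,
         1.00000000e+00]])}
```

View pics/scene.png

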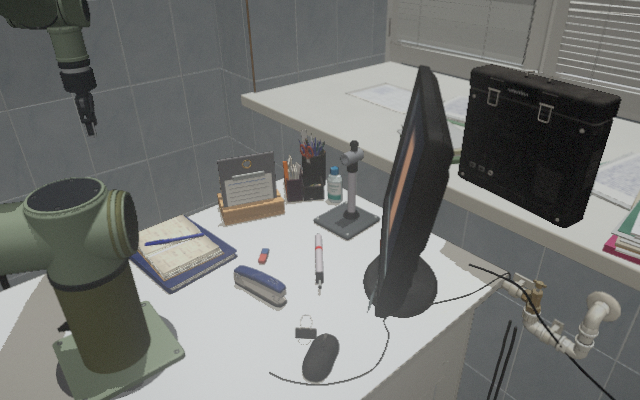

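View pics/top.png

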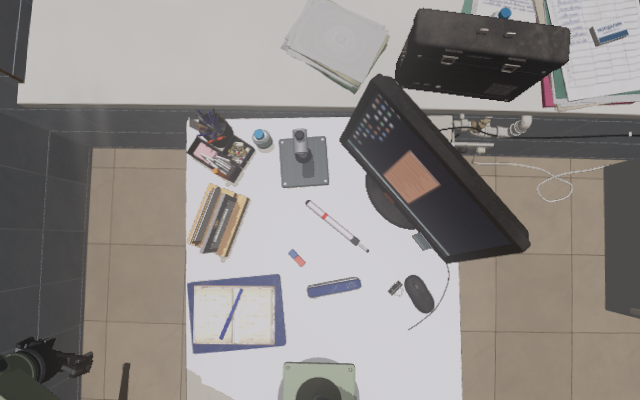

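```bash
python3 - <<'E'
from h import *
z=np.load('top.npz'); f,d=z['f'],z['d']; P=cloud('top',d)
print(withdepth('top',[[300,290]],d).round(1))
def reg(n,u0,v0,u1,v1,zl,zh):
    Q=P[v0:v1,u0:u1].reshape(-1,3); Q=Q[(Q[:,2]>zl)&(Q[:,2]<zh)]
    c,s,a=cv2.minAreaRect(Q[:,:2].astype(np.float32)); m=Q.mean(0)
    w,V=np.linalg.eigh(np.cov((Q-m)[:,:2].T)); 
    print(n,len(Q),'rect',np.round(c,1),np.round(s,1),round(a,1),'mean',m.round(1),'ax',V[:,1].round(3),'z',np.percentile(Q[:,2],[2,98]).round(1)); return Q
reg('boom',298,195,375,258,5,40)
reg('foot',275,130,335,192,8,25)
reg('sleeve',285,115,320,180,160,245)
reg('sleevetop',285,115,320,180,195,212)
reg('knob',285,115,320,180,222,245)
reg('block',180,175,255,265,36,52)
reg('boardtop',180,175,255,265,160,200)
reg('board',180,175,255,265,120,200)
reg('env',180,175,255,265,85,118)
reg('monitor',335,60,535,270,300,460)
reg('organ',175,95,258,185,100,190)
reg('gel',245,120,275,155,60,130)
# scene cloud
z=np.load('scene.npz'); P=cloud('scene',z['d'])
reg('sc board',205,145,285,205,100,195)
reg('sc sleeve',330,135,372,175,165,245)
reg('sc boom',305,228,335,300,6,30)
E
```

```text
[[287.7  54.5   6.5]]
boom 620 rect [462.3 -38.9] [168.2 206. ] 1.2 mean [471.1 -40.4  14.7] ax [0.405 0.914] z [ 5.2 22.2]
foot 1975 rect [636.3  54.7] [135.5 129.6] 5.4 mean [629.8  53.5  13.4] ax [-0.316  0.949] z [ 8.7 20. ]
sleeve 366 rect [654.   56.4] [56.7 33.2] 5.5 mean [651.1  55.8 207.1] ax [-0.997 -0.081] z [180.8 232.5]
sleevetop 257 rect [654.2  56.4] [56.3 33.1] 5.5 mean [649.9  55.1 203.3] ax [-0.996 -0.086] z [196.  209.1]
knob 70 rect [662.4  56.8] [18.5 21.2] 28.0 mean [661.4  57.  229.7] ax [-0.231  0.973] z [225.1 234. ]
block 1153 rect [490.7 271.9] [111.2 212.1] 71.0 mean [472.3 265.7  44. ] ax [-0.974  0.228] z [38.  50.6]
boardtop 338 rect [458.  256.3] [ 10.3 150. ] 71.4 mean [455.4 256.3 177.8] ax [-0.948  0.32 ] z [161.7 185.2]
board 647 rect [456.6 252.2] [ 19. 150.] 71.4 mean [456.  253.9 159.3] ax [-0.949  0.317] z [125.5 184.7]
env 483 rect [486.7 272. ] [ 61.2 192.1] 70.4 mean [476. 292. 103.] ax [-0.945  0.327] z [ 85.8 116.5]
monitor 12219 rect [ 616.  -229.9] [358.9 382.1] 78.2 mean [ 606.1 -241.1  385.9] ax [-0.919 -0.395] z [304.1 441.9]
organ 1947 rect [676.3 266.4] [186.  209.1] 0.7 mean [725.8 270.7 147.2] ax [-0.266  0.964] z [101.9 172.4]
gel 224 rect [687.  165.4] [31.4 45.9] 24.7 mean [685.6 163.8  87.9] ax [-0.397  0.918] z [ 62.7 109.1]
sc board 1649 rect [486.9 269.9] [ 73.4 194.2] 71.4 mean [458.2 254.7 144. ] ax [-0.952  0.306] z [101.9 183.6]
sc sleeve 747 rect [725.3 113.5] [239.1 115. ] 55.9 mean [706.1 100.  185.1] ax [-0.724 -0.689] z [166.  230.3]
sc boom 398 rect [475.4 -25.9] [252.9  45.6] 42.3 mean [467.9 -36.9  16.7] ax [0.661 0.75 ] z [ 7.  21.1]
```

```bash
cat >> h.py <<'E'
def down(phi): # tool z down, jaw (y) axis at angle phi
    y=np.array([np.cos(phi),np.sin(phi),0]); z=np.array([0,0,-1.]); return np.c_[np.cross(y,z),y,z]
def bestdown(pos,phi,ctr=None):
    for c in (phi,phi+np.pi):
        q=ctrl.solve_ik(pos,down(c))
        print('ik',round(np.degrees(c)),None if q is None else np.round(q,2))
def snap(n,view=None,**k):
    st=sensors.read_state(); f,d=optics.grab_frame('wrist'); np.savez(n+'.npz',f=f,d=d,p=st['eef_pos'],R=st['eef_rot']); save(n+'.png',f,**k); return st,f,d
E
python3 - <<'E'
from h import *
z=np.load('top.npz'); f,d=z['f'],z['d']; P=cloud('top',d)
a,b=np.array([306,203.]),np.array([368,251.]); u=(b-a)/np.linalg.norm(b-a)
v,uu=np.mgrid[:400,:640]; r=np.stack([uu-a[0],v-a[1]],-1); al=r@u; ac=r@np.array([-u[1],u[0]])
m=(al>-6)&(al<84)&(abs(ac)<9)&(P[...,2]>9)&(P[...,2]<32)
Q=P[m]; c=Q.mean(0); w,V=np.linalg.eigh(np.cov((Q-c)[:,:2].T)); ax=V[:,1]*np.sign(V[0,1]); s=(Q-c)[:,:2]@ax
print('boom',len(Q),c.round(1),np.degrees(np.arctan2(ax[1],ax[0])),s.min(),s.max())
fr=f.astype(int); red=m&(fr[...,0]>fr[...,1]+60)&(fr[...,0]>fr[...,2]+60)
print('band',P[red].mean(0).round(1),red.sum())
band=P[red].mean(0)[:2]; g=band-55*ax; print('origin',g, 'from extents', c[:2]+ax*(s.max()-119))
phi=np.arctan2(ax[1],ax[0])+np.pi/2
bestdown([*g,250],phi); bestdown([540,45,209],np.radians(95.5)); 
bestdown([415,270,200],np.radians(71.4)); bestdown([495,86,210],np.radians(5.5)); bestdown([380,86,240],np.radians(5.5))
z2=np.load('top.npz'); M=P[60:270,335:535].reshape(-1,3); M=M[(M[:,2]>200)&(M[:,2]<460)]
print('mon nearest to (540,0)',M[np.argsort(np.hypot(M[:,0]-540,M[:,1]))[:3]].round())
E
```

```text
boom 467 [467.8 -32.3  16.8] 52.284235912728036 -116.6100315274344 97.18575020222416
band [488.6  -6.   17. ] 19
origin [454.91196703 -49.54517971] from extents [454.46540789 -49.51151769]
ik 142 [-0.3  -0.04  1.82 -0.    1.36 -2.78]
ik 322 [-0.3  -0.04  1.82 -0.    1.36  0.36]
ik 96 [-0.08  0.18  1.67 -0.    1.29 -1.74]
ik 276 [-0.08  0.18  1.67 -0.    1.29  1.4 ]
ik 71 [ 0.4   0.09  1.79 -0.    1.25 -0.84]
ik 251 [ 0.4   0.09  1.79 -0.    1.25  2.3 ]
ik 6 [-0.    0.1   1.77 -0.    1.28 -0.1 ]
ik 186 None
ik 6 [-0.   -0.2   1.98 -0.    1.36 -0.1 ]
ik 186 None
mon nearest to (540,0) [[ 638. -112.  201.]
 [ 639. -111.  206.]
 [ 633. -117.  202.]]
```

```bash
python3 - <<'E'
from h import *
p=sensors.read_state()['eef_pos']; ctrl.move_l([p[0],p[1],330])
ctrl.move_ptp([454.7,-49.5,230],down(np.radians(322.3)))
st,f,d=snap('w1'); print(st['t'],st['q'],st['eef_pos'])
P=cloud('wrist',d,st); g=np.array([454.7,-49.5]); ax=np.array([np.cos(np.radians(52.3)),np.sin(np.radians(52.3))])
r=P[...,:2]-g; s=r@ax; n=r@np.array([-ax[1],ax[0]])
m=(s>-60)&(s<112)&(abs(n)<14)&(P[...,2]>9)&(P[...,2]<30)
Q=P[m]; k=np.polyfit(s[m],n[m],1); print(m.sum(),'n=k s+c',k,'zmax',np.percentile(Q[:,2],[50,99]))
mm=(s>-110)&(s<130)&(abs(n)<14)&(P[...,2]>6); print('extent',s[mm].min(),s[mm].max())
fr=f.astype(int); red=m&(fr[...,0]>fr[...,1]+60)&(fr[...,0]>fr[...,2]+60); print('band s,n',s[red].min(),s[red].max(),np.median(n[red]),red.sum())
for a in range(-60,111,20):
    t=m&(abs(s-a)<6); print(a,n[t].min().round(1),n[t].max().round(1))
E
```

```text
3.1167 [-2.96805390e-01 -2.37099835e-02  1.84804697e+00  2.51479378e-04
  1.31692318e+00  3.59913599e-01] [454.91883412 -48.91665756 230.16431911]
2135 n=k s+c [-0.00253352  0.24330254] zmax [16.22573395 18.67414738]
extent -94.79310296421875 120.35178784519344
band s,n 52.4299466304821 61.79820134766151 0.2775770541580067 119
-60 -7.8 9.0
-40 -9.0 9.0
-20 -8.9 9.0
0 -8.7 8.8
20 -8.5 8.8
40 -8.2 8.7
60 -7.9 8.5
80 -9.0 8.5
100 -8.7 8.3
```

View pics/w1.png

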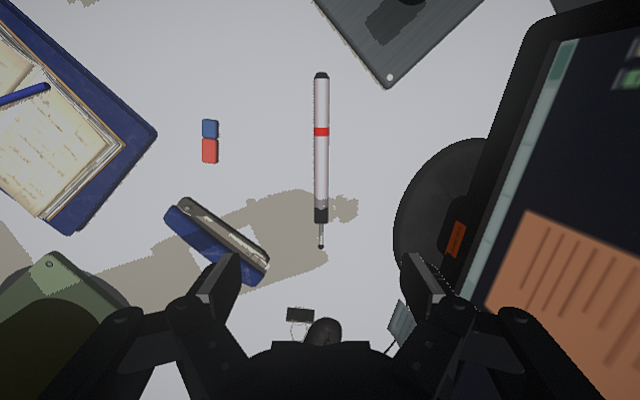

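```bash
python3 - <<'E'
from h import *
z=np.load('top.npz'); P=cloud('top',z['d'])
M=P[60:275,335:535].reshape(-1,3); M=M[(M[:,2]>76)&(M[:,2]<460)]
g=np.array([454.7,-49.5]); D=np.hypot(*(M[:,:2]-g).T); i=np.argsort(D)[:3]; print('mon',M[i].round(),D[i].round())
a=np.radians(52.15); ax=np.array([np.cos(a),np.sin(a)]); n=np.array([-ax[1],ax[0]])
g=g+1.7*ax+0.25*n; Rg=down(a-np.pi/2)
ctrl.gripper_to(45)
ctrl.move_l([*g,60],Rg,vel=120)
hit=ctrl.move_l([*g,29],vel=60,threshold=6); s=sensors.read_state(); print(hit,s['eef_pos'],s['force'].round(1) if hasattr(s['force'],'round') else s['force'])
ctrl.gripper_to(10,force=60); s=sensors.read_state(); print('grip',s['grip_width'],s['eef_pos'],s['t'])
ctrl.move_l([*g,120],vel=120); st,f,d=snap('w2')
print(np.round(st['force'],2))
P=cloud('wrist',d,st); r=P[...,:2]-g; s=r@ax; nn=r@n
m=(s>-60)&(s<110)&(abs(nn)<14)&(P[...,2]>85)&(P[...,2]<125)
for lo in range(-60,110,20):
    t=m&(s>=lo)&(s<lo+20)
    if t.sum()>5: print(lo,t.sum(),'n',nn[t].min().round(1),nn[t].max().round(1),'ztop',np.percentile(P[...,2][t],95).round(1))
fr=f.astype(int); red=m&(fr[...,0]>fr[...,1]+60)&(fr[...,0]>fr[...,2]+60); print('band',s[red].min(),s[red].max(),red.sum())
E
```

```text
mon [[ 544. -158.   96.]
 [ 542. -159.   85.]
 [ 539. -162.   87.]] [140. 140. 141.]
False [455.41687319 -47.96948267  28.6884931 ] [-0.2 -0.3  0.9]
grip 15.337802663050695 [456.09419325 -48.15015206  29.61117635] 6.2417
[ 0.03  0.65 -0.68]
-60 529 n -7.5 10.1 ztop 107.7
-40 886 n -7.4 10.1 ztop 107.3
-20 961 n -7.0 9.7 ztop 111.0
0 1756 n -14.0 14.0 ztop 123.0
20 1246 n -7.4 10.3 ztop 107.3
40 1425 n -7.5 10.4 ztop 107.3
60 1628 n -7.5 10.5 ztop 107.2
80 1904 n -7.5 10.5 ztop 107.2
100 1058 n -7.2 10.3 ztop 107.1
band 49.631401737652595 59.8054503104335 712
```

View pics/w2.png

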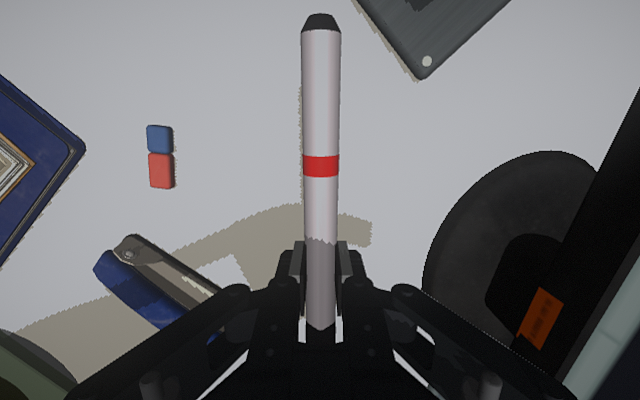

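```bash
cat >> h.py <<'E'
A=np.radians(5.5); AX=np.array([np.cos(A),np.sin(A)]); NX=np.array([-AX[1],AX[0]]); MOUTH=np.array([654.1,56.4])-28*AX
def rel(name):
    st,f,d=snap(name); P=cloud('wrist',d,st); r=P[...,:2]-MOUTH; s=r@AX; n=r@NX; Z=P[...,2]; fr=f.astype(int)
    e=np.array(st['eef_pos']); print('t',st['t'],'tcp s,n,z',((e[:2]-MOUTH)@AX).round(2),((e[:2]-MOUTH)@NX).round(2),e[2].round(2),'F',np.round(st['force'],1))
    return st,f,d,s,n,Z,(fr[...,0]>fr[...,1]+60)&(fr[...,0]>fr[...,2]+60)
def prof(s,n,Z,lo,hi,step,zl,zh,nh=25):
    for a in np.arange(lo,hi,step):
        t=(s>=a)&(s<a+step)&(Z>zl)&(Z<zh)&(abs(n)<nh)
        if t.sum()>20: q=np.percentile(n[t],[1,99]); print(a,t.sum(),'n',q.round(1),'mid',q.mean().round(2),'ztop',np.percentile(Z[t],97).round(1))
E
python3 - <<'E'
from h import *
g=MOUTH-149*AX; Rg=down(A-np.pi/2)
ctrl.move_l([456,-48,211],vel=200)
ctrl.move_ptp([*g,211],Rg)
ctrl.hold(.2)
st,f,d,s,n,Z,red=rel('w3')
prof(s,n,Z,-120,-20,20,180,205,16); print('sleeve'); prof(s,n,Z,0,56,8,180,215)
t=red&(Z>185)&(Z<205)&(abs(n)<15); print('band s',s[t].min(),s[t].max())
t=(Z>180)&(Z<210)&(abs(n)<15)&(s<-15)&(s>-140); print('end',s[t].max()); t=(Z>195)&(Z<215)&(abs(n)<20)&(s>-15);print('sleeve front',np.percentile(s[t],[0,1,3]))
E
```

```text
t 8.9583 tcp s,n,z -149.22 -0.4 210.73 F [ 0.5  0.3 -0.8]
-120 1318 n [-8.4  9. ] mid 0.31 ztop 198.9
-100 1545 n [-8.6  9.1] mid 0.26 ztop 199.1
-80 1766 n [-8.4  9. ] mid 0.3 ztop 198.9
-60 2043 n [-8.4  8.9] mid 0.23 ztop 198.9
-40 719 n [-7.9  8.5] mid 0.32 ztop 198.6
sleeve
band s -100.20506403385389 -89.95848519225109
end -31.266599854565346Traceback (most recent call last):
  File "<stdin>", line 9, in <module>
    return _quantile_unchecked(
        a, q, axis, out, overwrite_input, method, keepdims, weights)
    return _ureduce(a,
                    func=_quantile_ureduce_func,
    ...<5 lines>...
                    overwrite_input=overwrite_input,
                    method=method)
    r = func(a, **kwargs)
    result = _quantile(arr,
                       quantiles=q,
    ...<2 lines>...
                       out=out,
                       weights=wgt)
    slices_having_nans = np.isnan(arr[-1, ...])
                                  ~~~^^^^^^^^^
IndexError: index -1 is out of bounds for axis 0 with size 0
```

View pics/w3.png

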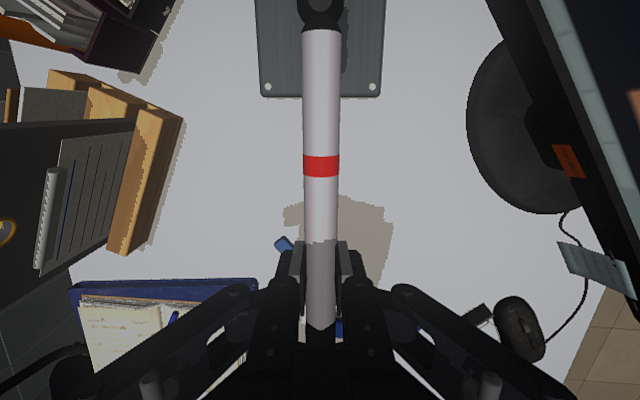

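```bash
python3 - <<'E'
from h import *
for c in('top','scene'):
    f,d=optics.grab_frame(c); np.savez(c+'2.npz',f=f,d=d)
    if c=='scene': save('scene2.png',f,crop=(220,110,420,260),s=4)
    P=cloud(c,d); r=P[...,:2]-MOUTH; s=r@AX; n=r@NX; Z=P[...,2]; print(c)
    prof(s,n,Z,-100,0,15,165,215,16); print('sleeve'); prof(s,n,Z,0,56,8,165,212)
E
```

```text
top
-70 56 n [-8.9  8.4] mid -0.27 ztop 201.7
-55 46 n [-9.4  7.2] mid -1.1 ztop 202.6
-10 55 n [-15.4  14.8] mid -0.31 ztop 208.4
sleeve
0 67 n [-15.7  14.8] mid -0.47 ztop 209.2
8 49 n [-16.2  16.5] mid 0.13 ztop 209.5
16 48 n [-15.6  16. ] mid 0.17 ztop 210.1
24 40 n [-15.1  15.4] mid 0.15 ztop 207.8
48 39 n [-15.7  16.4] mid 0.33 ztop 209.1
scene
-100 35 n [-10.9   3.3] mid -3.77 ztop 201.6
-85 39 n [-10.4   3.7] mid -3.35 ztop 201.7
-70 33 n [-9.9  1.3] mid -4.34 ztop 201.3
-55 36 n [-11.4   2.9] mid -4.25 ztop 200.6
-10 68 n [-15.7  14.9] mid -0.4 ztop 207.1
sleeve
0 82 n [-16.4  17.1] mid 0.34 ztop 207.3
8 60 n [-18.5  11. ] mid -3.74 ztop 208.4
16 50 n [-17.4   9.6] mid -3.94 ztop 207.4
24 44 n [-18.8   4.3] mid -7.27 ztop 210.3
32 35 n [-17.3   4.4] mid -6.41 ztop 211.1
40 24 n [-18.4  -5.2] mid -11.79 ztop 206.3
48 23 n [-17.8   0.5] mid -8.65 ztop 208.6
```

View pics/scene2.png

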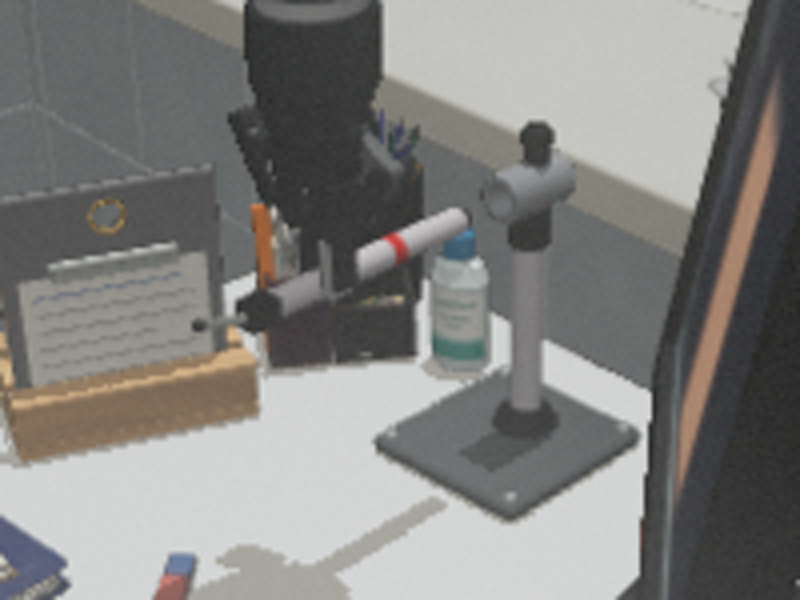

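```bash
python3 - <<'E'
from h import *
for s in(-125,-112,-100,-88):
    h=ctrl.move_l([*(MOUTH+s*AX+0.3*NX),210.6],vel=60,threshold=14)
    st=sensors.read_state(); F=np.array(st['force']); e=np.array(st['eef_pos']); r=e[:2]-MOUTH
    print(s,h,'s,n,z',(r@AX).round(2),(r@NX).round(2),e[2].round(2),'Fs,n,z',(F[:2]@AX).round(1),(F[:2]@NX).round(1),F[2].round(1),'T',np.round(st['wrist_torque'],2))
    if h: break
E
```

```text
-125 False s,n,z -124.83 0.33 210.41 Fs,n,z -0.1 -0.3 -0.2 T [-0.06  0.03 -0.04]
-112 False s,n,z -111.66 0.28 210.63 Fs,n,z -0.2 -0.4 -0.8 T [0.   0.02 0.03]
-100 False s,n,z -99.64 0.27 210.61 Fs,n,z -0.2 0.9 -1.1 T [ 0.02 -0.01  0.01]
-88 False s,n,z -87.63 0.26 210.6 Fs,n,z -0.2 -0.3 -0.6 T [-0.02  0.04 -0.02]
```

```bash
python3 - <<'E'
from h import *
for s in(-78,-66,-58):
    h=ctrl.move_l([*(MOUTH+s*AX+0.3*NX),210.6],vel=50,threshold=18)
    st=sensors.read_state(); F=np.array(st['force']); e=np.array(st['eef_pos']); r=e[:2]-MOUTH
    print(s,h,'s,n,z',(r@AX).round(2),(r@NX).round(2),e[2].round(2),'Fs,n,z',(F[:2]@AX).round(1),(F[:2]@NX).round(1),F[2].round(1),'T',np.round(st['wrist_torque'],2))
    if h: break
st,f,d,s,n,Z,red=rel('w4'); cv2.imwrite('pics/w4c.png',cv2.resize(f[0:300,220:420,::-1],None,fx=2,fy=2))
t=red&(Z>180)&(Z<205)&(abs(n)<15); print('band s',s[t].min(),s[t].max())
t=(Z>202)&(Z<215)&(abs(n)<18)&(s>-30)&(s<60); print('sleeve',t.sum(),np.percentile(s[t],[0,1,3,10]) if t.any() else '')
E
```

```text
-78 False s,n,z -77.29 0.22 210.6 Fs,n,z 2.8 0.8 -0.9 T [ 0.   -0.15 -0.04]
-66 False s,n,z -67.25 0.43 210.04 Fs,n,z -4.2 -0.7 0.6 T [-0.02  0.62  0.  ]
-58 False s,n,z -58.44 0.4 210.22 Fs,n,z -1.8 0.1 -0.1 T [-0.08  0.54 -0.  ]
t 11.775 tcp s,n,z -58.44 0.4 210.22 F [-1.8 -0.1 -0.1]
band s -9.446423282740406 0.9305711734219547
sleeve 4023 [0.41857675 1.22947252 2.04761758 4.73265091]
```

View pics/w4c.png

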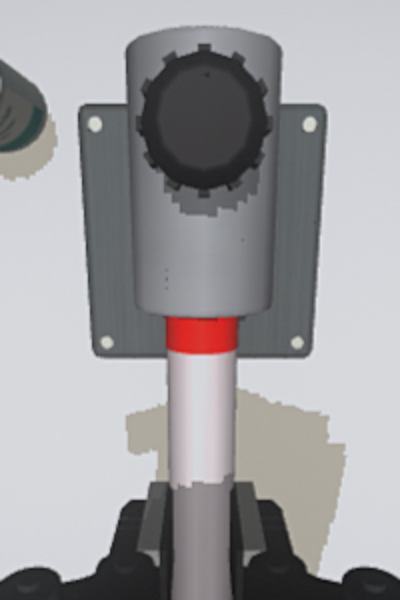

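```bash
python3 - <<'E'
from h import *
h=ctrl.move_l([*(MOUTH-53.6*AX+0.3*NX),210.3],vel=30,threshold=20)
ctrl.hold(.2)
st,f,d,s,n,Z,red=rel('w5'); print(h)
t=red&(Z>180)&(Z<205)&(abs(n)<15); print('band s',np.percentile(s[t],[0,2,98,100]))
t=(Z>202)&(Z<215)&(abs(n)<18)&(s>-30)&(s<60); print('sleeve',t.sum(),np.percentile(s[t],[0,1,3,10]))
E
```

```text
t 12.325 tcp s,n,z -54.76 0.42 209.83 F [-5.5 -0.8 -0. ]
False
band s [-5.7857472  -5.50353434  0.54856156  0.78753257]
sleeve 3989 [0.36605564 1.19946955 2.09407065 4.86731508]
```

```bash
python3 - <<'E'
from h import *
ctrl.move_l([*(MOUTH-52.4*AX+0.3*NX),210.3],vel=30,threshold=20); ctrl.hold(.2)
st,f,d,s,n,Z,red=rel('w6')
t=red&(Z>180)&(Z<205)&(abs(n)<15); print('band s',np.percentile(s[t],[0,2,98,100]))
ctrl.gripper_to(45); e=sensors.read_state()['eef_pos']
st,f,d,s,n,Z,red=rel('w7')
t=red&(Z>180)&(Z<205)&(abs(n)<15); print('band s',np.percentile(s[t],[0,2,98,100]))
prof(s,n,Z,-50,-5,15,170,205,13)
ctrl.move_l([e[0],e[1],330],vel=200)
ctrl.hold(.1)
st,f,d,s,n,Z,red=rel('w8'); prof(s,n,Z,-120,-10,20,170,205,13); prof(s,n,Z,-155,-120,5,170,205,13)
t=red&(Z>180)&(Z<205)&(abs(n)<15); print('band s',np.percentile(s[t],[0,2,98,100]))
f,d=optics.grab_frame('scene'); np.savez('scene3.npz',f=f,d=d); save('scene3.png',f,crop=(220,110,420,260),s=4)
E
```

```text
t 12.825 tcp s,n,z -54.24 0.39 209.67 F [-7.2 -1.2  1.4]
band s [-5.42054636 -5.21437112  0.72791665  0.91981664]
t 13.2667 tcp s,n,z -51.56 0.23 210.96 F [0.7 0.  0.7]
band s [-5.59089522 -5.17779458  0.68752917  0.94489494]
-50 802 n [-7.5  9.7] mid 1.08 ztop 197.8
-35 879 n [-7.2  9.9] mid 1.34 ztop 197.9
-20 976 n [-7.5  9.7] mid 1.1 ztop 197.9
t 14.1667 tcp s,n,z -52.65 0.39 327.52 F [0.2 0.  0.1]
-120 253 n [-7.4  9.8] mid 1.2 ztop 198.3
-100 345 n [-7.3  9.8] mid 1.23 ztop 198.2
-80 346 n [-7.1  9.6] mid 1.25 ztop 198.0
-60 370 n [-7.2  9.4] mid 1.12 ztop 197.9
-40 400 n [-7.7  9.3] mid 0.79 ztop 198.1
-20 432 n [-7.4 10.1] mid 1.33 ztop 198.2
-150 40 n [-2.5  4.8] mid 1.14 ztop 201.1
-145 25 n [-1.5  3.8] mid 1.16 ztop 199.4
-140 33 n [-1.4  3.8] mid 1.16 ztop 198.8
-135 28 n [-1.4  3.8] mid 1.16 ztop 195.7
-130 29 n [-1.4  3.8] mid 1.18 ztop 195.2
-125 28 n [-1.4  3.8] mid 1.18 ztop 193.6
band s [-5.29504375 -5.24000375 -0.69643846 -0.61280331]
```

View pics/scene3.png

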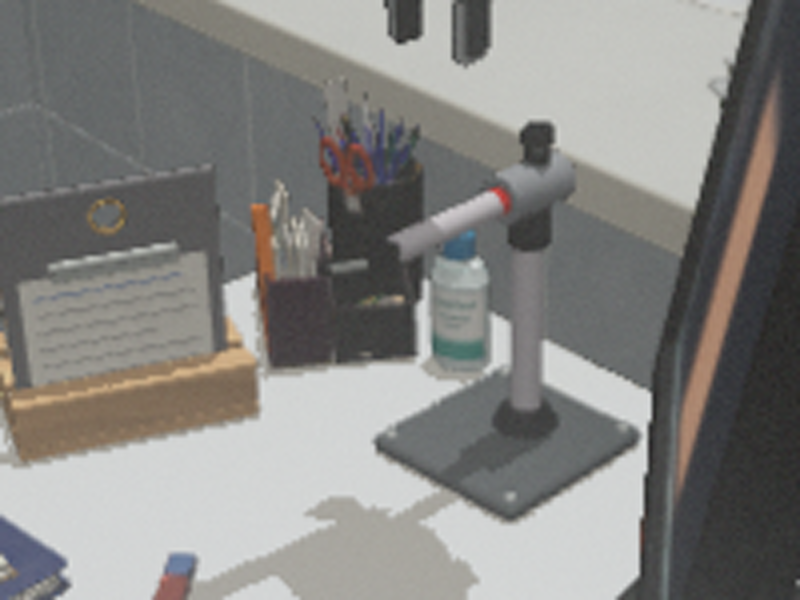

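```bash
cat >> h.py <<'E'
B=np.radians(71.4); BX=np.array([np.cos(B),np.sin(B)]); BY=np.array([-BX[1],BX[0]]); BC=np.array([458,256.3])
E
python3 - <<'E'
from h import *
ctrl.move_ptp([*(BC+45*BY),330],down(B)); ctrl.hold(.1)
st,f,d=snap('w9'); print(st['t'],st['eef_pos'])
for nm,(P) in (('wrist',cloud('wrist',d,st)),('top',cloud('top',np.load('top.npz')['d'])),('scene',cloud('scene',np.load('scene3.npz')['d']))):
    r=P[...,:2]-BC; x=r@BX; y=r@BY; Z=P[...,2]
    m=(Z>150)&(Z<195)&(abs(x)<14)&(abs(y)<85)
    print(nm,m.sum(),'y ext',np.percentile(y[m],[.5,99.5]).round(1),'ztop',np.percentile(Z[m],98).round(1))
    t=m&(Z>176)
    if t.sum()>20:
        for a in(-60,-30,0,30,60):
            u=t&(abs(y-a)<15)
            if u.sum()>8: print(a,u.sum(),np.percentile(x[u],[2,50,98]).round(1))
E
```

```text
16.3083 [415.6127883  270.44235275 329.97576242]
wrist 1085 y ext [-74.6  74.3] ztop 182.6
-60 163 [-0.4  2.9  6.4]
-30 182 [-0.4  2.9  7.2]
0 205 [-0.4  2.8  7.1]
30 208 [0.7 3.8 7.8]
60 240 [0.7 4.1 7.7]
top 394 y ext [-74.1  74.2] ztop 185.2
-60 39 [-3.   0.6  4.8]
-30 52 [-4.6 -0.7  3.6]
0 48 [-4.1 -0.4  4.1]
30 50 [-3.9  0.5  4.8]
60 50 [-3.6  0.1  4.9]
scene 693 y ext [-75.7  73.4] ztop 184.4
-60 38 [-4.  -0.9  6. ]
-30 45 [-5.5 -1.   8.5]
0 43 [-4.9 -1.1  8.6]
30 41 [-4.2  1.   8.8]
60 45 [-4.8 -0.3  9.3]
```

View pics/w9.png

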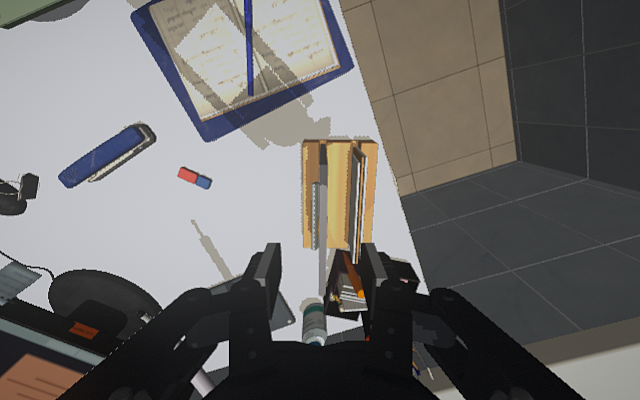

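```bash
python3 - <<'E'
from h import *
ctrl.gripper_to(45); p=BC+45*BY+2*BX
ctrl.move_l([*p,235],down(B),vel=150); ctrl.hold(.1)
st,f,d=snap('w10'); e=np.array(st['eef_pos']); print(st['t'],e,'tcp x,y',(e[:2]-BC)@BX,(e[:2]-BC)@BY)
P=cloud('wrist',d,st); r=P[...,:2]-BC; x=r@BX; y=r@BY; Z=P[...,2]
t=(Z>172)&(Z<192)&(abs(x)<14)&(abs(y)<85)
print(np.percentile(y[t],[.5,99.5]).round(1),'ztop',np.percentile(Z[t],98))
for a in np.arange(-70,76,20):
    u=t&(abs(y-a)<10)
    if u.sum()>8: print(a,u.sum(),np.percentile(x[u],[2,50,98]).round(1))
E
```

```text
17.4583 [416.97982787 272.96893701 236.5544176 ] tcp x,y 2.7145261604395166 44.19433595129985
[-52.   74.4] ztop 182.3701454496994
-50 142 [-1.   3.   6.9]
-30 228 [-0.9  3.   6.8]
-10 229 [-0.8  3.   6.7]
10 264 [0.1 3.7 7.4]
30 281 [0.2 3.7 7.2]
50 324 [0.3 3.7 7.8]
70 294 [0.4 4.3 7.6]
```

```bash
python3 - <<'E'
from h import *
B2=B+np.radians(.5); p=BC+45*BY+3.3*BX
ctrl.move_l([*p,205],down(B2),vel=100)
h=ctrl.move_l([*p,180],vel=60,threshold=6); print(h)
ctrl.gripper_to(0,force=90); ctrl.hold(.1); s=sensors.read_state(); e=np.array(s['eef_pos']); print('grip',s['grip_width'],e,'x,y',(e[:2]-BC)@BX,(e[:2]-BC)@BY,np.round(s['force'],1))
h=ctrl.move_l([e[0],e[1],e[2]+60],vel=80,threshold=15); print(h)
ctrl.move_l([e[0],e[1],e[2]+110],vel=150); ctrl.hold(.1)
st,f,d=snap('w11'); e2=np.array(st['eef_pos']); print(st['t'],e2,np.round(st['force'],2),st['grip_width'])
P=cloud('wrist',d,st); T=(P-e2)@np.array(st['eef_rot']); X,Y,Z=T[...,0],T[...,1],T[...,2]
m=(abs(Y)<12)&(Z>-10)&(Z<25)
for a in np.arange(-130,41,20):
    u=m&(abs(X-a)<10)
    if u.sum()>8: print(a,u.sum(),'y',np.percentile(Y[u],[2,50,98]).round(1),'ztop(tool)',np.percentile(Z[u],3).round(1))
m=(abs(Y)<12)&(Z>-10)&(Z<30); print('xext',np.percentile(X[m],[.5,99.5]))
E
```

```text
False
grip 6.11049373150454 [416.61687454 273.66819522 180.59227383] x,y 3.2614936595999167 44.76136656609443 [-1.  -1.7  4.8]
False
20.5417 [415.69684819 273.26311106 288.80441532] [-0.57 -0.15 -1.64] 6.079421790103456
-50 38 y [-3.7  5.5  6.2] ztop(tool) 8.3
-30 487 y [-3.7  0.9  6.1] ztop(tool) -1.4
-10 463 y [-2.1  0.9  4.4] ztop(tool) -2.6
10 1494 y [-11.4   0.4  10.8] ztop(tool) -9.0
30 635 y [-2.7  1.3  5. ] ztop(tool) -1.5
xext [-44.74559568  29.90891031]
```

View pics/w11.png

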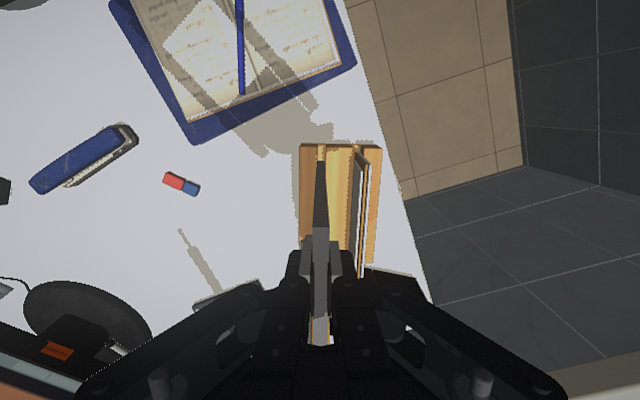

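```bash
python3 - <<'E'
from h import *
e=np.array(sensors.read_state()['eef_pos'])
ctrl.move_l([e[0],e[1],310],vel=150)
ctrl.move_ptp([e[0]-10,e[1],310],down(A))
g=MOUTH-215*AX+45.4*NX
ctrl.move_l([*g,300],vel=200); ctrl.move_l([*g,218],vel=120); ctrl.hold(.2)
st,f,d,s,n,Z,red=rel('w12')
t=(abs(s+215)<14)&(Z>205)&(Z<235)
for a in(-10,5,20,60,68): 
    u=t&(abs(n-a)<7)
    if u.sum()>8: print('board',a,u.sum(),np.percentile(s[u],[2,50,98]).round(1),np.percentile(Z[u],96).round(1))
print('n ext',np.percentile(n[t],[.5,99.5]))
print('boom'); prof(s,n,Z,-165,-60,12,165,208,13)
f,d=optics.grab_frame('scene'); np.savez('scene4.npz',f=f,d=d); save('scene4.png',f,crop=(240,120,400,240),s=5)
P=cloud('scene',d); r=P[...,:2]-MOUTH; s=r@AX; n=r@NX; Z=P[...,2]
t=(abs(s+215)<15)&(n>-40)&(n<40)&(Z>100)&(Z<225); fr=f.astype(int); gold=t&(fr[...,0]>fr[...,2]+40)
print('gold',gold.sum(), s[gold].mean(),(n[gold].min()+n[gold].max())/2,(Z[gold].min()+Z[gold].max())/2, n[gold].min(),n[gold].max(),Z[gold].min(),Z[gold].max())
t=(abs(s+215)<15)&(Z>60)&(Z<225)
for a in(-25,-10,5,20,35):
    u=t&(abs(n-a)<6); print(a,'z',np.percentile(Z[u],[1,99]).round(1) if u.any() else '')
E
```

```text
t 24.1083 tcp s,n,z -214.29 45.34 218.98 F [ 0.7  0.3 -1.1]
board 5 186 [-219.6 -213.9 -209.2] 220.2
board 20 340 [-218.1 -214.4 -210.4] 220.5
board 60 1531 [-228.  -214.5 -202. ] 232.5
board 68 476 [-217.8 -214.  -210.3] 220.6
n ext [ 1.28347974 75.71337238]
boom
-141 37 n [2.2 5.3] mid 3.77 ztop 194.1
-129 169 n [0.3 5.1] mid 2.7 ztop 194.1
-117 948 n [-6.  11.1] mid 2.57 ztop 197.9
-105 651 n [-5.7 11.2] mid 2.76 ztop 197.7
-93 555 n [-2.9 11.1] mid 4.07 ztop 197.3
-81 564 n [-2.7 11.5] mid 4.41 ztop 197.3
-69 572 n [-2.7 11.5] mid 4.38 ztop 197.3
gold 20 -217.92615142912823 -2.1066284231629426 199.03989161468198 -13.279165203003428 9.065908356677543 186.27119725245228 211.80858597691167
-25 z [ 66.5 221.9]
-10 z [ 60.7 221.1]
5 z [ 62.3 221.3]
20 z [ 61.7 221.5]
35 z [ 61.9 223.5]
```

View pics/scene4.png

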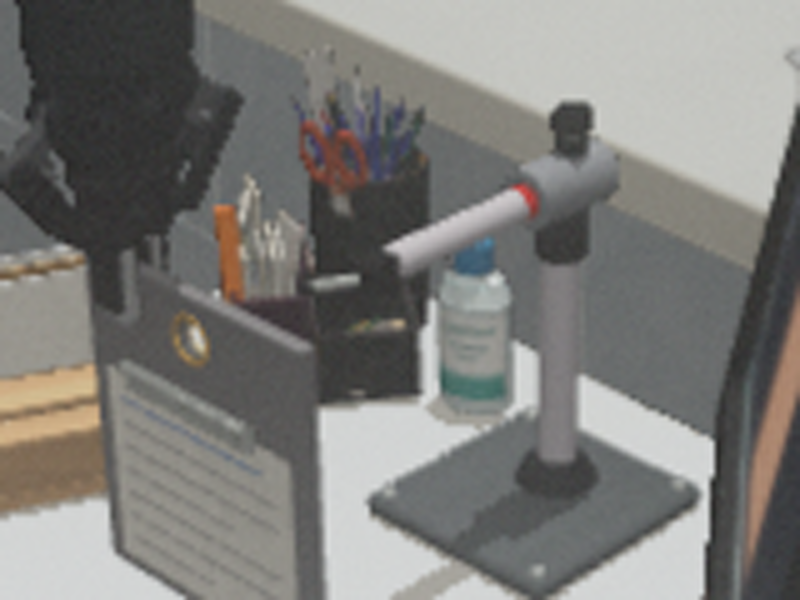

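```bash
python3 - <<'E'
from h import *
def go(s,z,v,th=None):
    h=ctrl.move_l([*(MOUTH+s*AX+46.4*NX),z],vel=v,threshold=th)
    st=sensors.read_state(); F=np.array(st['force']); e=np.array(st['eef_pos']); r=e[:2]-MOUTH
    print(h,'s,n,z',(r@AX).round(2),(r@NX).round(2),e[2].round(2),'Fs,n,z',(F[:2]@AX).round(1),(F[:2]@NX).round(1),F[2].round(1)); return h
go(-175,216,100)
h=go(-150,216,50,4) or go(-131.5,216,50,4)
for c in('top','scene'):
    f,d=optics.grab_frame(c); np.savez(c+'5.npz',f=f,d=d)
save('scene5.png',f,crop=(250,120,410,240),s=5)
E
```

```text
False s,n,z -175.36 46.44 215.7 Fs,n,z 0.0 0.4 -1.4
False s,n,z -150.08 46.41 215.79 Fs,n,z 0.1 -0.3 -1.7
False s,n,z -131.37 46.4 215.88 Fs,n,z -0.5 0.0 -0.7
```

View pics/scene5.png

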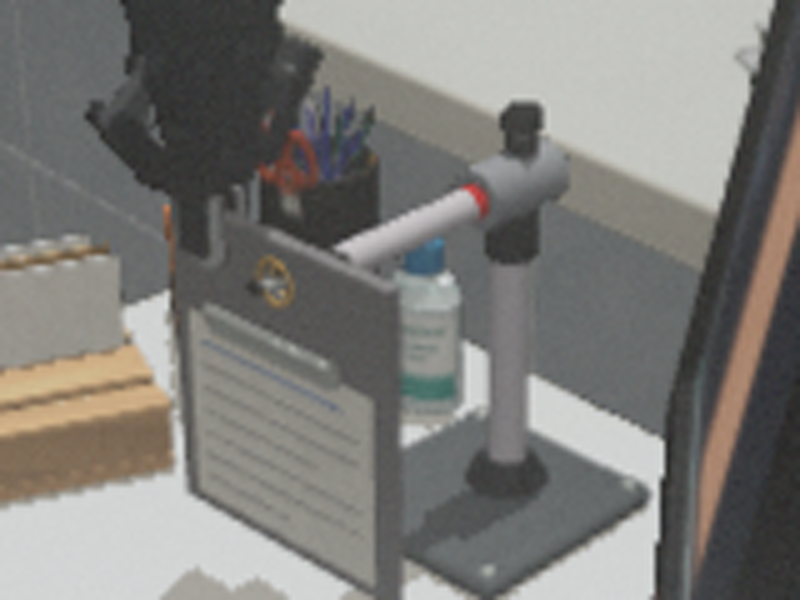

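```bash
python3 - <<'E'
from h import *
def go(s,z,v,th=None):
    h=ctrl.move_l([*(MOUTH+s*AX+46.4*NX),z],vel=v,threshold=th); ctrl.hold(.15)
    F=np.mean([sensors.read_state()['force'] for _ in range(1)],0); st=sensors.read_state(); e=np.array(st['eef_pos']); r=e[:2]-MOUTH
    print(h,'s,n,z',(r@AX).round(2),(r@NX).round(2),e[2].round(2),'Fs,n,z',(F[:2]@AX).round(1),(F[:2]@NX).round(1),F[2].round(1),'T',np.round(st['wrist_torque'],2)); return h
for z in(209,207.5,206,205,204,203,202):
    if go(-131.5,z,25,3): break
    if sensors.read_state()['force'][2]>1.5: break
f,d=optics.grab_frame('scene'); np.savez('scene6.npz',f=f,d=d); save('scene6.png',f,crop=(270,150,350,210),s=10)
E
```

```text
False s,n,z -131.43 46.37 209.09 Fs,n,z 0.5 0.1 -1.4 T [-0.02  0.02 -0.  ]
False s,n,z -131.5 46.42 207.53 Fs,n,z -0.8 1.1 -0.4 T [ 0.07  0.01 -0.  ]
False s,n,z -131.31 46.36 206.18 Fs,n,z -0.1 -0.0 -0.5 T [ 0.01 -0.06 -0.  ]
False s,n,z -131.4 46.38 205.09 Fs,n,z 0.6 0.2 0.4 T [-0.08 -0.03  0.03]
False s,n,z -131.42 46.38 204.08 Fs,n,z 0.6 -0.1 1.0 T [-0.08 -0.06 -0.02]
False s,n,z -131.58 46.44 202.89 Fs,n,z 0.3 0.6 0.4 T [-0.04  0.02 -0.  ]
False s,n,z -131.54 46.42 202.0 Fs,n,z -0.0 -0.3 0.1 T [-0.05 -0.02 -0.05]
```

```bash
cat >> h.py <<'E'
def board(d,name='scene'):
    P=cloud(name,d); r=P[...,:2]-MOUTH; s=r@AX; n=r@NX; Z=P[...,2]
    t=(s>-150)&(s<-115)&(Z>20)&(Z<240); x=[];zt=[]
    for a in range(-70,22,6):
        u=t&(abs(n-a)<3)
        if u.sum()>20: x.append(a); zt.append(np.percentile(Z[u],98))
    u=t&(Z<180)&(abs(n)<60)&(Z>60); k=np.c_[np.ones(u.sum()),n[u],Z[u]]; c=np.linalg.lstsq(k,s[u],rcond=None)[0]
    print('top edge z: slope %.4f at n=0 %.1f'%tuple(np.polyfit(x,zt,1)),'| plane s=%.1f + %.3f n + %.3f z'%tuple(c),'| n range',np.percentile(n[t&(Z<170)],[.5,99.5]).round(1),'zmin',np.percentile(Z[t&(abs(n)<60)],.5).round(1))
    u=(s>-105)&(s<-8)&(abs(n)<14)&(Z>170)&(Z<210); b=[(a,np.percentile(Z[u&(abs(s-a)<8)],97).round(1)) for a in(-90,-60,-30) if (u&(abs(s-a)<8)).sum()>10]; print('tube top',b)
E
python3 - <<'E'
from h import *
for k in(5,6): board(np.load(f'scene{k}.npz')['d'])
print(sensors.read_state()['t'])
E
```

```text
top edge z: slope 0.0066 at n=0 218.1 | plane s=-134.4 + 0.002 n + -0.019 z | n range [-256.8  990.1] zmin 46.9
tube top [(-90, np.float64(199.7)), (-60, np.float64(200.0)), (-30, np.float64(199.0))]
top edge z: slope 0.0043 at n=0 204.3 | plane s=-135.2 + 0.002 n + -0.010 z | n range [-255.8  989.9] zmin 33.8
tube top [(-90, np.float64(196.1)), (-60, np.float64(197.1)), (-30, np.float64(197.6))]
29.0583
```

```bash
python3 - <<'E'
from h import *
p=MOUTH-131.5*AX+46.4*NX
ctrl.move_l([*p,203.8],vel=20); ctrl.hold(.2); print(np.round(sensors.read_state()['force'],1)); board(optics.grab_frame('scene')[1])
ctrl.gripper_to(14); ctrl.hold(.4); board(optics.grab_frame('scene')[1])
ctrl.gripper_to(40); ctrl.hold(.4); st=sensors.read_state(); print(st['t'],np.round(st['force'],1),st['grip_width'])
board(optics.grab_frame('scene')[1])
E
```

```text
[ 0.1 -0.3 -0.5]
top edge z: slope -0.0018 at n=0 206.0 | plane s=-135.0 + 0.003 n + -0.011 z | n range [-255.1  990.1] zmin 35.3
tube top [(-90, np.float64(197.2)), (-60, np.float64(198.6)), (-30, np.float64(198.5))]
top edge z: slope 0.0116 at n=0 206.4 | plane s=-139.8 + -0.019 n + 0.015 z | n range [-255.   990.6] zmin 36.4
tube top [(-90, np.float64(197.9)), (-60, np.float64(198.7)), (-30, np.float64(198.2))]
31.0167 [-1.1  0.1 -0.1] 39.83521344639928
top edge z: slope 0.0090 at n=0 206.4 | plane s=-143.8 + -0.010 n + 0.036 z | n range [-254.5  990. ] zmin 35.6
tube top [(-90, np.float64(197.7)), (-60, np.float64(198.2)), (-30, np.float64(198.4))]
```

```bash
python3 - <<'E'
from h import *
p=MOUTH-131.5*AX+46.4*NX
ctrl.move_l([*p,320],vel=90); q=MOUTH-160*AX+160*NX; ctrl.move_l([*q,340],vel=150); 
for _ in range(2):
    ctrl.hold(.8); f,d=optics.grab_frame('scene'); board(d)
ft,dt=optics.grab_frame('top'); np.savez('top7.npz',f=ft,d=dt)
P=cloud('top',dt); r=P[...,:2]-MOUTH; s=r@AX; n=r@NX; Z=P[...,2]
fr=ft.astype(int); t=(abs(s)<20)&(abs(n)<15)&(Z>180)&(Z<210)&(fr[...,0]>fr[...,1]+50); print('top band s',s[t].min(),s[t].max(),t.sum())
t=(s>-150)&(s<-112)&(Z>195)&(Z<215)&(abs(n)<90); print('board top: n',np.percentile(n[t],[1,50,99]).round(1),'s fit',np.polyfit(n[t],s[t],1).round(3))
t=(s<-120)&(s>-165)&(abs(n)<8)&(Z>190)&(Z<206); print('hook/ball s',s[t].min() if t.any() else None)
P=cloud('scene',d); fr=f.astype(int); r=P[...,:2]-MOUTH; s=r@AX; n=r@NX; Z=P[...,2]
t=(s>-155)&(s<-115)&(abs(n)<25)&(Z>165)&(Z<210)&(fr[...,0]>fr[...,2]+40); print('gold eye z',Z[t].min(),Z[t].max(),t.sum())
# unmoved things: difference of top images
a=np.load('top.npz'); P0=cloud('top',a['d'])
for nm,(u0,v0,u1,v1) in dict(mouse=(400,270,440,320),eraser=(285,247,308,268),clip=(385,278,405,298),gel=(248,125,274,152)).items():
    print(nm,np.abs(ft[v0:v1,u0:u1].astype(int)-a['f'][v0:v1,u0:u1]).mean().round(1))
print(sensors.read_state()['t'])
E
```

```text
top edge z: slope -0.0023 at n=0 206.1 | plane s=-143.8 + -0.012 n + 0.036 z | n range [-253.8  989.9] zmin 35.7
tube top [(-90, np.float64(197.5)), (-60, np.float64(197.8)), (-30, np.float64(199.1))]
top edge z: slope -0.0028 at n=0 205.9 | plane s=-143.9 + -0.011 n + 0.037 z | n range [-255.2  990.9] zmin 35.5
tube top [(-90, np.float64(197.8)), (-60, np.float64(198.3)), (-30, np.float64(199.5))]
top band s -6.149591463523581 -0.9383077275321078 22
board top: n [-72.7  -0.2  73.8] s fit [-1.10000e-02 -1.31942e+02]
hook/ball s -152.6442460769211
gold eye z 171.9788349906072 195.86382096996596 15
mouse 5.6
eraser 5.6
clip 6.0
gel 6.5
35.2
```

```bash
python3 -c "
from h import *
ctrl.finish_job(); print(sensors.read_state()['t'])"
```

```text
the job is handed in; nothing more can be done
the job is handed in; nothing more can be done
```

The hook arm is in the stand's sleeve with its hook up, and the copy board hangs by its eye on the hook with the sheet facing away from the stand. I handed the job in at about 35 s on the robot's clock.

**Hook arm:** The wrist and top cameras both showed about 5 mm of the 10 mm red band outside the rim, so the rim lies close to mid-band. The arm droops slightly under the board, about 1 mm over 60 mm, which is the play in the bore.

**Board:**
- Its top edge is level to within 0.2° and it leans about 2° fore and aft. It didn't change between two looks about 0.85 s apart.
- It sits about 132 mm before the rim, against 131 mm planned, with its bottom edge about 35 mm above the desk.
- The ball end of the hook shows in front of it.
- While lowering I went about 2 mm too far and pressed the arm down slightly. I raised the board again before letting go.

**Other things on the desk:** The mouse, eraser, binder clip and gel bottle look unmoved, but I only compared small patches of the first and last top pictures. The gripper ended well clear of the work.

**Disagreements:**
- The wrist and top cameras differed by about 3–4 mm on where the board stood in the block. I followed the closer wrist view and the grasp was clean.
- I had used all 12 picture views before the final release, so the last checks come from depth and colour measurements, not from viewed pictures.

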